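Clamp a control board in the spring-loaded board holder

TASK

Mount the coffee machine's green control board in the blue spring-loaded board holder, component side up and level: with one short edge in the groove of the red sprung jaw, push that jaw back with the board, lower the other short edge in front of the black jaw, which is locked wherever the last user left it, and keep hold while you let the spring close slowly, until the board is fully home: never let the jaw snap shut. Leave the board clamped between the bottoms of both grooves, its short edges centred in the jaws. Do not turn the board over or force it, which would crack it, and leave the other things on the bench where they are.

Things in the scene. Friction and masses are not known exactly. Their poses are not given: they have to be found in the camera images.
- board: Loose green circuit board, 90 (its x) x 150 (its y) x 3 mm, about 0.2 kg, component side up. Origin: centre of the underside; z out of the component side. Its short edges, y = -75 and +75 mm, carry bare gold strips and are the ones to clamp; either may go in either jaw. Small components, up to 27 mm above the origin, stand 29 to 66 mm from the middle along y.
- heat_sink (a point): Middle of the top of the rigid black finned heat sink at the board's centre, 37 mm above the board's origin; axes as the board's. The sink is 40 mm in x, 50 mm in y, 34 mm tall: grip it from above across its 40 mm. Beside it the board is bare out to its long edges.
- holder: Blue board holder, fixed to the bench: base 120 (x) x 170 (y) mm, 19 mm high; a steel bar along y, 50 mm up, reaching 128 mm to -y and 141 mm to +y, carries two upright arms with facing jaws. Origin: centre of the underside; y along the bar towards the sprung red jaw, z up. Highest point 108 mm. The black jaw at -y is locked on the bar by its thumbscrew, not always in the same place.
- jaw_groove (a point): Middle of the groove bottom of the red sprung jaw, moving with it; axes as the holder's; at y = 57 mm (at rest), z = 95 mm of the holder. Both jaws are 44 mm wide (x) with a level V groove along x facing the other: 9 mm deep, 4.4 mm high at the flat bottom, 13 mm at the mouth. A board edge can enter tilted up to about 20 degrees, far edge up.
- jaw (a joint): How far the red jaw is pushed back from rest, towards the holder's +y, in m: 0 at rest, 0.043 at its stop. A coil spring drives it back: 2.6 N at rest, 6 N at 0.015, 12 N at 0.043. The black jaw's groove bottom is somewhere from y = -88 to -66 mm of the holder, so the board is clamped at 0.005 to 0.027, and its level far edge passes the black lips only beyond 0.014 to 0.036.
- mug: White mug, 95 mm high, bystander. Origin under its centre.
- meter: Orange multimeter, 185 x 90 x 50 mm, lying flat, bystander. Origin under its centre.
- phone: Black phone, 154 x 74 x 9 mm, lying flat, bystander. Origin under its centre.
- screwdriver: Screwdriver with red handle, 190 mm, lying between the board and the holder, bystander.
- spray: Blue spray can, 170 mm high, standing, bystander. Origin under its centre.

How it is judged (in metres and radians):
On the way:
1. the board has pushed the sprung jaw back by more than 12.5 mm (value of joint jaw above 0.0125 m and contact force between board and holder above 3 N), for 0.1 s.
At the end, for the whole second after the job is handed in: Board at rest, component side up, level to 1.7 deg, square to the bar to 3.4 deg, underside 90.5-96.5 mm up, centre within 12 mm of the bar's line and 72-78 mm from the red groove bottom, red jaw 3.5-28.5 mm back, board pressed on the holder with over 3 N (value of joint jaw between 0.0035 and 0.0285 m and x of board in the frame of holder between -0.012 and 0.012 m and y of board in the frame of jaw_groove between -0.078 and -0.072 m and z of board in the frame of holder between 0.0905 and 0.0965 m and angle between board's own z axis and vertical below 0.03 rad and angle between the y axis of board and the y axis of holder, either way round below 0.06 rad and contact force between board and holder above 3 N and linear speed of board below 0.01 m/s); the robot touches nothing.
It fails at once if the board was turned over or stood on edge (angle between board's own z axis and vertical above 0.9 rad).
It fails at once if the board was forced against the holder (over 60 N) (contact force between board and holder above 60 N).
It fails at once if the sprung jaw was let snap shut (faster than 0.12 m/s) (velocity of joint jaw below -0.12 m/s).
It fails at once if a bystander was moved by more than 30 mm (distance of any of mug, meter, phone, screwdriver, spray from where it was at the start of the episode above 0.03 m).
It also fails if it takes over 64 s, if anything falls off the work surface, if the arm or the gripper's body presses on something with over 40 N, if the wrist force passes 120 N, or if a joint passes its speed limit or range.

ROBOT

A 6-joint arm with a two-finger parallel gripper is mounted at the origin on the work surface. World frame = base frame: x ahead of the robot, y to its left, z up, the work surface at z = 0. Lengths are in mm, angles in rad, forces in N, time in s.
With the tool pointing down it reaches from about 350 to 925 mm from the base axis. Payload 6.4 kg.
Tool frame: the origin (TCP) lies at the very end of the fingers, on their centre line; the grasp point (between the pads) lies 19 mm behind it; z points along the fingers, y is the line along which they close (so a half turn about z gives the same grasp; the last joint's range is limited). The gripper opens to 85 mm and grips with 20 to 120 N. Pads are 22 mm wide; open, the fingers measure 114 mm over their backs; the gripper's body (76 mm by 85 mm) begins 54 mm behind the grasp point. The pads swing forward as they close: fully open they stand 13 mm farther back than shut.
Start: joints at [-1.327, 0.245, 1.558, -0, 1.339, -0.174], TCP at [263.744, -594.099, 231.29] pointing down, gripper open.
Joint ranges: [-3.13, 3.13], [-1.02, 2.26], [0.13, 2.54], [-0.95, 4.09], [0.21, 2.88], [-2.74, 2.74]. Speed limits (rad/s): [2.57, 2.57, 3.14, 3.14, 3.14, 3.14].

INTERFACE

Orientations are given as a unit quaternion [x, y, z, w].
In Python, from workcell import arm gives the robot as it stands.
- The arm moves only by the shell command python3 -m pendant 'ROWS' [FORCE]. ROWS is text: rows parted by semicolons, each of 5 numbers parted by spaces: the shift along the tool's x, y, z each as a share of 150 mm, from -1 to 1, then the turn about the tool's z as a share of 45 degrees, from -1 to 1, then the opening, from 0 (shut) to 1 (fully open). A call has 1 to 12 rows; each row is the pose to reach, as a shift and turn from the pose commanded when the call began, along the tool's axes at that moment; what a row does not reach only later rows make up. A row lasts 1/10 s, in which the tool goes at most 50 mm and 8.59 degrees, less where a joint would pass 70% of its speed; a pose out of reach is approached as far as the arm can. A call with a number of a shift or a turn outside -1 to 1 is refused whole. A call with a gripper value outside its range is refused whole. The fingers move at their own pace and stop on an object; FORCE is the grip in N (left out, the last holds). Time passes only in rows, so rows that repeat a pose let the fingers close. It gives the time, the measured TCP pose, the force, the opening and the grip force at its end, in the units of the state.
- arm.sense(): the state, without advancing time (a new reading comes with each control period).
- arm.snapshot(name): name is "scene" or "top"; returns (picture, depth): 420x560x3 uint8, blue, green, red; 420x560 float32, mm along the optical axis (not along the pixel's ray), 0 where there is no reading.
- arm.camera_params(name): a dict with "camera_matrix" (3x3 intrinsics, pixels), "position" and "rotation" of the camera in the world. Camera axes: x right, y down, z forward; pixel columns grow to the right and rows downward; lengths in mm; the calibration is good to about 2 mm. A picture is of the moment at which its call begins. camera_params takes no time and is no camera call.
- arm.job_done(): hands the job in; it is judged then, once.
The state is a dict: "time": time; "qpos": joint angles; "qd": joint speeds; "effort": joint torques, N m; "tcp_pos": TCP position; "orientation": TCP orientation; "ft_force": force on the tool from outside, world axes, zero at the start; "torque": the same for the moment, N m; "width": finger opening in mm; "grasp_force": force on a finger pad.
Only numpy, scipy, OpenCV 4.12 (cv2) and the standard library are available. Lean on these libraries where they do the work, as an engineer would, in place of code of your own. Each camera call takes 0.05 s, during which the arm holds its last target. There are 200 camera calls.

## Working session

There is one attempt and no reset: what is moved stays moved. The work goes in short steps, Python scripts to look and compute and a shell command to move; the robot and the scene stay as the last step left them, time stands still between calls to the robot, and variables do not carry over. Pictures are saved under pics/ and viewed, at most 10 in all, crops included, and the job is handed in when it is done.

```bash
ls; mkdir -p pics
python3 - <<'E'
from workcell import arm
import cv2,numpy as np
for n in("scene","top"):
    p,d=arm.snapshot(n); cv2.imwrite(f"pics/{n}0.png",p); np.save(f"pics/{n}0.npy",d)
    c=arm.camera_params(n); print(n,np.round(c["camera_matrix"],1).tolist(),np.round(c["position"],1),np.round(c["rotation"],3).tolist(),type(c["rotation"]))
s=arm.sense(); print(s["time"],s["tcp_pos"],s["orientation"],s["width"])
E
```

```text
pics
scene [[392.7, 0.0, 281.8], [0.0, 392.7, 205.5], [0.0, 0.0, 1.0]] [1413.2   80.8  860.7] [0.66, 0.641, -0.277, -0.276] <class 'numpy.ndarray'>
top [[464.9, 0.0, 286.8], [0.0, 464.9, 207.8], [0.0, 0.0, 1.0]] [ 490.9  120.7 1075. ] [0.707, -0.704, 0.056, -0.04] <class 'numpy.ndarray'>
0.1 [ 263.62451652 -593.59959817  230.30746913] [ 9.78255141e-01  2.07403303e-01 -2.37152911e-05 -8.64628578e-04] 85.2038288058751
```

View pics/top0.png

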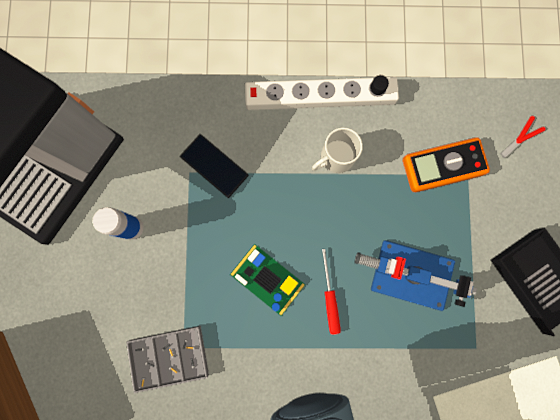

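View pics/scene0.png

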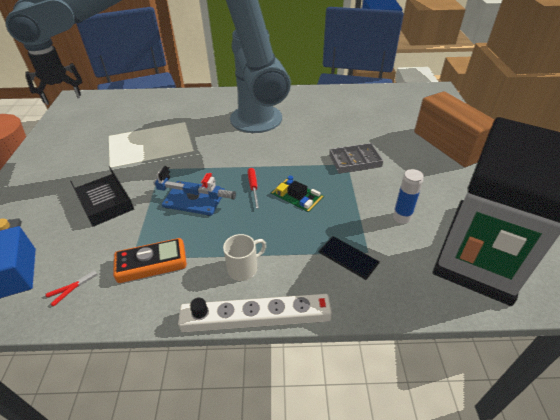

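The top view shows the board near (268,280), the screwdriver at (331,290) and the holder near (415,275). The red jaw is at (397,267) and the black jaw/knob near (463,288). Next I'll measure with depth.

```bash
cat > h.py <<'E'
import cv2,numpy as np
from scipy.spatial.transform import Rotation as R
from workcell import arm
def cloud(n,d):
    c=arm.camera_params(n);K=c["camera_matrix"];r=np.array(c["rotation"]);r=R.from_quat(r).as_matrix() if r.size==4 else r
    v,u=np.mgrid[:420,:560]
    P=np.stack([(u-K[0,2])/K[0,0]*d,(v-K[1,2])/K[1,1]*d,d],-1)
    return P@r.T+np.array(c["position"])
def project(n,X):
    c=arm.camera_params(n);r=R.from_quat(c["rotation"]).as_matrix()
    p=(np.array(X)-c["position"])@r@np.array(c["camera_matrix"]).T
    return p[...,:2]/p[...,2:]
def masks(p):
    h=cv2.cvtColor(p,cv2.COLOR_BGR2HSV);H,S,V=[h[...,i].astype(int) for i in range(3)]
    return dict(green=(H>45)&(H<80)&(S>130)&(V>40),gold=(H>20)&(H<33)&(S>150)&(V>150),blue=(H>100)&(H<125)&(S>130)&(V>40),red=((H<8)|(H>172))&(S>170)&(V>100))
E
python3 - <<'E'
from h import *
p=cv2.imread("pics/top0.png");d=np.load("pics/top0.npy");W=cloud("top",d);m=masks(p)
def box(name,roi,zr):
    x0,x1,y0,y1=roi;s=np.zeros((420,560),bool);s[y0:y1,x0:x1]=1
    s&=m[name] if name else True
    z=W[...,2];s&=(z>zr[0])&(z<zr[1])
    q=W[s];r=cv2.minAreaRect(q[:,:2].astype(np.float32));print(name,zr,len(q),np.round(r[0],1),np.round(r[1],1),round(r[2],1),"med",np.round(np.median(q,0),1));return q
B=(220,315,235,325);Hh=(345,485,230,320)
q=box(None,B,(-20,1));
box("green",B,(-5,60));box(None,B,(1.8,60));box(None,B,(30,60));box("gold",B,(-5,60))
box("blue",Hh,(-5,30));box("blue",Hh,(15,22));box("blue",Hh,(70,120));box("red",Hh,(-5,140));box(None,Hh,(100,125));box(None,Hh,(88,130));box(None,Hh,(40,60))
for k in [(331,260),(331,310)]: print(W[k[1],k[0]])
z=W[...,2][245:315:2,350:482:3];np.set_printoptions(linewidth=250);print(z.astype(int))
cv2.imwrite("pics/t1.png",cv2.resize(np.hstack([p[225:330,225:320],p[225:330,350:485]]),None,fx=3.4,fy=3.4,interpolation=cv2.INTER_CUBIC))
E
```

```text
None (-20, 1) 3835 [473.6 142.9] [201.8 217.5] 0.1 med [469.1 145.5  -0.5]
green (-5, 60) 1168 [475.5 145.3] [141.3  90. ] 51.7 med [475.8 142.    2.8]
None (1.8, 60) 3636 [473.3 142.5] [201.  216.7] 0.3 med [473.8 141.5   3.7]
None (30, 60) 310 [463. 132.] [79.6 75.3] 49.9 med [473.8 141.6  36.6]
gold (-5, 60) 372 [473.  141.6] [147.2  85.6] 51.6 med [462.9  99.4   7.2]
blue (-5, 30) 2747 [ 476.5 -215.2] [226.  118.6] 74.6 med [ 472.5 -194.2   19. ]
blue (15, 22) 2490 [ 484.3 -188.2] [170.  118.3] 74.4 med [ 472.5 -195.4   18.9]
blue (70, 120) 3 [ 486.4 -187.8] [152.1  21.8] 71.0 med [ 472.  -256.1   87.8]
red (-5, 140) 181 [ 499.2 -145.3] [39.3 48.9] 73.8 med [ 500.7 -133.7  105.3]
None (100, 125) 389 [ 481.4 -200.7] [173.4  44.1] 74.3 med [ 480.6 -257.4  105.1]
None (88, 130) 570 [ 481.6 -199.9] [181.7  44.1] 74.3 med [ 482.1 -146.5  103.5]
None (40, 60) 613 [ 485.9 -181.8] [269.   52.9] 67.9 med [ 477.7 -193.1   56.8]
[517.16271574  -4.67942212  -0.96068491]
[ 4.06497114e+02 -3.49698801e-01  2.77521331e+01]
[[ 0  2 -6 ... -2  2 -3]
 [-1  1  0 ...  1 -1  2]
 [-1  2  2 ... -1  0  1]
 ...
 [-1  0 -2 ...  0  0 -2]
 [-1  0  3 ...  2  0 -1]
 [ 1  0  2 ...  2 -2  1]]
```

View pics/t1.png

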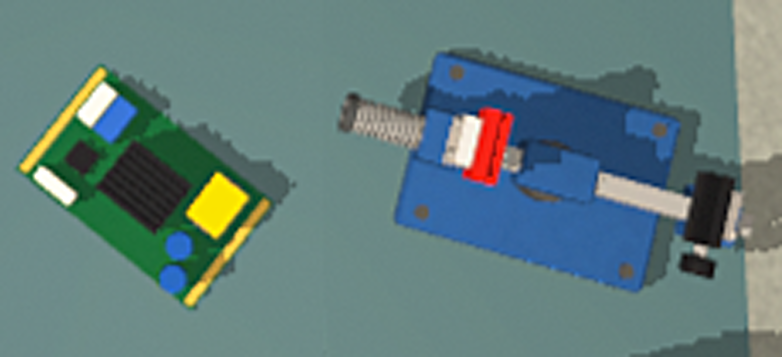

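The crop shows the board's long axis running upper-left to lower-right, with a gold strip at each short end. The red jaw is at about crop (490,145) and the black jaw, with its thumbscrew, at about (710,208). Now I'll locate both jaws in the holder frame.

Run:
```python
from h import *
np.set_printoptions(linewidth=220,suppress=True)
th=np.radians(74.4);ey=np.array([np.cos(th),np.sin(th)]);ex=np.array([ey[1],-ey[0]])
for n in("top","scene"):
    p=cv2.imread(f"pics/{n}0.png");W=cloud(n,np.load(f"pics/{n}0.npy"));m=masks(p)
    L=W[...,:2]-[484.3,-188.2];x=L@ex;y=L@ey;z=W[...,2]
    V=p.max(-1)
    near=(abs(x)<90)&(abs(y)<150)
    for nm,s in [("base",near&m["blue"]&(z>14)&(z<23)),("red",near&m["red"]&(z>80)),("black",near&(V<60)&(z>80)&(y<-40)),("hi",near&(z>99)&(z<120)&(y<0)),("hired",near&(z>99)&(z<120)&(y>0))]:
        if s.sum()<5: print(n,nm,s.sum());continue
        print(n,nm,s.sum(),"x",np.percentile(x[s],[2,50,98]).round(1),"y",np.percentile(y[s],[2,10,50,90,98]).round(1),"z",np.percentile(z[s],[2,25,50,75,98]).round(1))
    if n=="scene":
        u,v=project(n,[484.3,-188.2,60]).astype(int);cv2.imwrite("pics/s1.png",cv2.resize(p[v-50:v+50,u-70:u+70],None,fx=5,fy=5,interpolation=cv2.INTER_CUBIC))
        s=(abs(W[...,0]-473)<90)&(abs(W[...,1]-142)<90)&(z>32)&(z<42)&(V<70);print("sink",s.sum(),np.median(W[s],0))
```

```text
top base 2658 x [-57.4 -16.4  57.2] y [-80.9 -68.3  -7.2  65.2  81.2] z [15.  17.6 18.9 20.2 22.4]
top red 179 x [-21.1   0.1  21.6] y [48.4 49.8 57.6 64.1 64.7] z [ 92.5 103.6 105.5 107.1 110.1]
top black 223 x [-21.1  -0.6  20.2] y [-91.5 -89.9 -83.  -76.4 -75.4] z [ 87.9 101.8 104.5 106.6 109.9]
top hi 212 x [-20.9   0.3  21.8] y [-99.5 -91.3 -84.  -76.3 -75.4] z [ 99.5 102.7 104.9 106.8 109.9]
top hired 195 x [-20.5   0.3  21.1] y [48.5 50.1 58.5 65.2 71.7] z [ 99.9 103.1 105.1 107.  110. ]
scene base 772 x [-16.4  28.8  60.2] y [-78.2 -65.8   1.9  68.9  82.6] z [14.4 17.  18.2 19.3 21.6]
scene red 62 x [-17.    7.5  23.3] y [50.8 51.7 60.1 64.1 65.2] z [ 90.1 101.  103.8 106.2 109.1]
scene black 95 x [-20.    3.1  22.9] y [-88.8 -86.8 -80.9 -76.6 -75.6] z [ 86.1  90.2 100.3 103.8 107.2]
scene hi 67 x [-20.6   1.6  23. ] y [-93.  -90.9 -84.5 -76.7 -75.7] z [ 99.5 102.1 104.4 106.2 107.6]
scene hired 66 x [-20.    3.1  23.4] y [48.7 50.7 60.  64.9 71. ] z [ 99.1 102.4 104.3 106.3 109. ]
sink 136 [474.8379566  143.01047385  36.20568203]
```

View pics/s1.png

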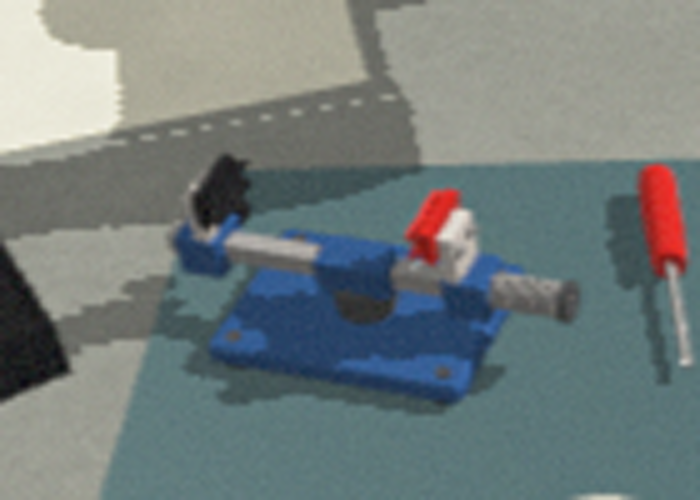

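```bash
cat > go.py <<'E'
# python3 go.py X Y Z YAWDEG : shares needed; X Y prefixed H -> holder frame
import sys
from h import *
a=sys.argv[1:];hold=a[0]=="H";a=list(map(float,a[1:] if hold else a))
s=arm.sense();M=R.from_quat(s["orientation"]).as_matrix();p=s["tcp_pos"]
th=np.radians(74.4);ey=np.array([np.cos(th),np.sin(th)]);ex=np.array([ey[1],-ey[0]]);O=np.array([484.3,-188.2])
L=p[:2]-O;yaw=np.degrees(np.arctan2(M[1,0],M[0,0]))
print("t",round(s["time"],2),"tcp",np.round(p,1),"holder xy",np.round([L@ex,L@ey],1),"yaw",round(yaw,2),"tilt",np.round(M[:2,2],4),"w",round(s["width"],1),"g",round(s["grasp_force"],1),"F",np.round(s["ft_force"],1),"F.ey",round(s["ft_force"][:2]@ey,1),"q",np.round(s["qpos"],2))
if a:
    t=np.array(a[:3])
    if hold: t[:2]=O+a[0]*ex+a[1]*ey
    d=M.T@(t-p);dy=(a[3]-yaw+180)%360-180
    print("shares",np.round(d/150,4),"turn",round(-dy/45,4))
E
python3 go.py 473.8 142 200 51.7
```

```text
t 0.1 tcp [ 263.6 -593.6  230.3] holder xy [-103.5 -449.8] yaw 23.94 tilt [-0.0004  0.0017] w 85.2 g 0.0 F [ 0.6  0.5 -0.4] F.ey 0.7 q [-1.33  0.25  1.56  0.    1.34 -0.17]
shares [ 3.2705 -3.9132  0.2097] turn -0.6169
```

```bash
python3 -m pendant '0.3 -0.33 0 0 1;0.55 -0.65 0 0 1;0.8 -0.95 0 0 1;0.8 -0.95 0 0 1' 30 
python3 -m pendant '0.3 -0.33 0 0 1;0.55 -0.65 0 0 1;0.8 -0.95 0 0 1;0.8 -0.95 0 0 1'
python3 -m pendant '0.3 -0.33 0 0 1;0.55 -0.65 0 0 1;0.8 -0.95 0 0 1;0.8 -0.95 0 0 1'
python3 go.py 473.8 142 150 51.7
```

```text
time: 0.5
tcp_pos: [315.9, -412.2, 230.4]
orientation: [0.978, 0.208, -0.0, -0.001]
ft_force: [-0.0, -0.2, -0.5]
width: 85.3
grasp_force: 0.0
time: 0.9
tcp_pos: [367.5, -233.5, 230.8]
orientation: [0.978, 0.208, -0.0, -0.0]
ft_force: [0.7, -0.3, 1.2]
width: 85.9
grasp_force: 0.0
time: 1.3
tcp_pos: [419.2, -54.6, 231.1]
orientation: [0.978, 0.208, 0.0, -0.0]
ft_force: [0.0, 0.1, 0.2]
width: 85.4
grasp_force: 0.0
t 1.3 tcp [419.2 -54.6 231.1] holder xy [-98.6 111.2] yaw 24.03 tilt [0.     0.0004] w 85.4 g 0.0 F [0.  0.1 0.2] F.ey 0.1 q [-0.4  -0.33  2.11  0.    1.36  0.75]
shares [ 0.866  -1.0488  0.5408] turn -0.615
```

```bash
python3 -m pendant '0.3 -0.33 0.1 -0.15 1;0.55 -0.65 0.3 -0.35 1;0.866 -1 0.5 -0.5 1;0.866 -1 0.54 -0.615 1;0.866 -1 0.54 -0.615 1;0.866 -1 0.54 -0.615 1'>/dev/null
python3 go.py 473.8 142 100 51.7
```

```text
t 1.9 tcp [476.  133.7 148.6] holder xy [-94.5 307.8] yaw 51.74 tilt [-0.0039 -0.0003] w 85.6 g 0.0 F [0.1 0.1 0.7] F.ey 0.1 q [ 0.04 -0.03  2.01 -0.    1.16  0.71]
shares [ 0.0349 -0.045   0.3237] turn 0.001
```

```bash
python3 -m pendant '0.035 -0.045 0.3 0 1;0.035 -0.045 0.55 0 1;0.035 -0.045 0.75 0 1;0.035 -0.045 0.85 0 1;0.035 -0.045 0.85 0 1;0.035 -0.045 0.85 0 1'>/dev/null
python3 go.py 473.8 142 8 51.7
```

```text
t 2.5 tcp [476.1 139.8  24. ] holder xy [-96.1 313.7] yaw 51.51 tilt [ 0.0016 -0.0001] w 85.4 g 0.0 F [0.3 0.4 0.5] F.ey 0.5 q [ 0.06  0.19  2.05 -0.    0.89  0.73]
shares [ 0.0018 -0.0212  0.1065] turn -0.0042
```

```bash
python3 -m pendant '0.002 -0.021 0.05 0 1;0.002 -0.021 0.105 0 1;0.002 -0.021 0.105 0 1;0.002 -0.021 0.105 0 0.6;0.002 -0.021 0.105 0 0.4;0.002 -0.021 0.105 0 0.2;0.002 -0.021 0.105 0 0.2;0.002 -0.021 0.105 0 0.2;0.002 -0.021 0.105 0 0.2;0.002 -0.021 0.105 0 0.2' 35 >/dev/null
python3 go.py H 0 -31 160 74.4
```

```text
t 3.5 tcp [473.3 143.1   7.4] holder xy [-99.7 316.1] yaw 51.61 tilt [0.0008 0.0001] w 39.6 g 37.9 F [1.9 0.4 3.2] F.ey 0.9 q [0.06 0.22 2.06 0.   0.86 0.73]
shares [-1.8754  1.5094 -1.0175] turn -0.5064
```

```bash
python3 -m pendant '0 0 -0.15 0 0.2;0 0 -0.4 0 0.2;0 0 -0.7 0 0.2;0 0 -0.95 0 0.2;0 0 -0.95 0 0.2'>/dev/null
python3 -m pendant '-0.2 0.15 0 -0.1 0.2;-0.4 0.3 0 -0.25 0.2;-0.65 0.5 0 -0.4 0.2;-0.9 0.75 0 -0.506 0.2;-0.9 0.75 0 -0.506 0.2;-0.9 0.75 0 -0.506 0.2'>/dev/null
python3 go.py H 0 -31 150 74.4
```

```text
t 4.6 tcp [476.1 -33.5 147.9] holder xy [-49.5 146.9] yaw 74.19 tilt [-0.003   0.0012] w 39.7 g 37.2 F [ 0.4  0.8 -2.1] F.ey 0.8 q [-0.31 -0.07  2.06  0.    1.16 -0.03]
shares [-1.1844  0.3342 -0.0157] turn -0.0047
```

```bash
python3 -m pendant '-0.2 0.1 0 0 0.2;-0.45 0.2 0 0 0.2;-0.7 0.33 0 0 0.2;-0.9 0.33 0 0 0.2;-0.95 0.33 0 0 0.2;-0.95 0.33 0 0 0.2'>/dev/null
python3 -m pendant '-0.1 0 0 0 0.2;-0.22 0 0 0 0.2;-0.22 0 0 0 0.2'>/dev/null
python3 go.py H 0 -31 120 74.4
python3 - <<'E'
from h import *
for n in("scene","top"):
    p,d=arm.snapshot(n);W=cloud(n,d);g=masks(p)
    th=np.radians(74.4);ey=np.array([np.cos(th),np.sin(th)]);ex=np.array([ey[1],-ey[0]])
    L=W[...,:2]-[484.3,-188.2];x=L@ex;y=L@ey;z=W[...,2]
    s=g["green"]&(z>90)&(z<190);q=np.c_[x[s],y[s],z[s]]
    print(n,len(q),"x",np.percentile(q[:,0],[1,99]).round(1),"y",np.percentile(q[:,1],[1,99]).round(1),"z",np.median(q[:,2]).round(1))
    if len(q)>50:
        for b in (-100,-80,-60,-40,-20,0,20,30):
            k=(q[:,1]>b)&(q[:,1]<b+15)
            if k.sum()>4:print(b,k.sum(),np.median(q[k,2]).round(1))
    if n=="scene":
        u,v=project(n,[484,-200,130]).astype(int);cv2.imwrite("pics/s2.png",cv2.resize(p[v-60:v+60,u-80:u+80],None,fx=5,fy=5,interpolation=cv2.INTER_CUBIC))
E
```

```text
t 5.5 tcp [ 477.5 -215.2  149.4] holder xy [  0.7 -27.9] yaw 74.38 tilt [-0.0002 -0.0002] w 39.5 g 37.2 F [-1.3 -0.  -2. ] F.ey -0.4 q [-0.64  0.04  1.94 -0.    1.16 -0.37]
shares [-0.0209 -0.0045  0.1959] turn -0.0005
scene 1245 x [-27.3 166.4] y [-56.3 886.4] z 142.6
-60 24 143.8
-40 28 143.9
-20 40 144.5
0 15 144.5
20 25 144.4
30 12 145.0
top 755 x [-42.8  45.6] y [-34.6  46.1] z 145.1
-40 54 144.8
-20 178 145.1
0 135 145.0
20 150 145.2
30 100 145.1
```

View pics/s2.png

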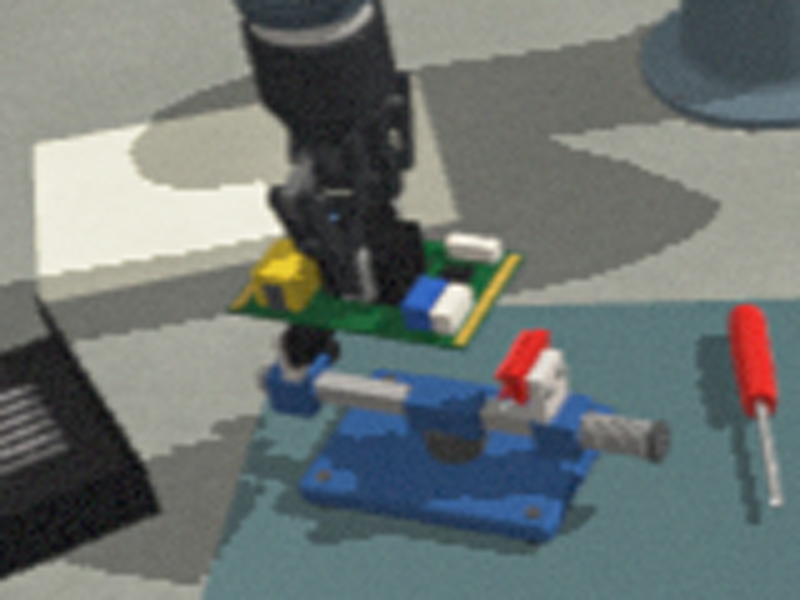

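The board hangs level in the gripper. The near gold edge, at about (495,300) in the crop, is above the red jaw, and the far edge is above the black jaw at (305,345). Next I'll lower it so the far edge rides on the black jaw and tilts.

```bash
python3 -m pendant '-0.014 -0.004 0.1 0 0.2;-0.014 -0.004 0.2 0 0.2;-0.014 -0.004 0.22 0 0.2;-0.014 -0.004 0.22 0 0.2'>/dev/null
cat > look.py <<'E'
from h import *
import sys
th=np.radians(74.4);ey=np.array([np.cos(th),np.sin(th)]);ex=np.array([ey[1],-ey[0]])
p,d=arm.snapshot("top");W=cloud("top",d);g=masks(p)
L=W[...,:2]-[484.3,-188.2];x=L@ex;y=L@ey;z=W[...,2]
near=(abs(x)<60)&(abs(y)<160)&(z>80)&(z<140)
for n,k in(("gold+y",near&g["gold"]&(y>30)),("gold-y",near&g["gold"]&(y<-50)),("red",near&g["red"])):
    if k.sum()>3:print(n,k.sum(),"x",np.percentile(x[k],[2,98]).round(1),"y",np.percentile(y[k],[3,50,97]).round(1),"z",np.percentile(z[k],[25,50,75]).round(1))
k=near&g["green"]
if k.sum()>30:
    a=np.polyfit(y[k],z[k],1);print("green n",k.sum(),"slope deg",np.degrees(np.arctan(a[0])).round(2),"top z at 0",a[1].round(1))
E
python3 look.py; python3 go.py H 0 -30 108 74.4
```

```text
gold+y 136 x [-41.2  40.4] y [36.6 40.  43.1] z [109.6 111.1 112.1]
red 178 x [-21.1  21.2] y [48.6 57.4 64.8] z [103.6 105.5 107.1]
green n 674 slope deg -0.24 top z at 0 111.2
t 6.05 tcp [ 476.3 -216.5  115.8] holder xy [ -0.1 -29.4] yaw 74.41 tilt [-0.0009  0.0007] w 39.4 g 37.2 F [-0.1 -0.6 -2.7] F.ey -0.6 q [-0.64  0.09  1.96 -0.    1.09 -0.37]
shares [-0.0042  0.0008  0.0522] turn 0.0002
```

```bash
python3 -m pendant '0 0 0.015 0 0.2;0 0 0.025 0 0.2;0 0 0.035 0 0.2;0 0 0.045 0 0.2;0 0 0.055 0 0.2;0 0 0.055 0 0.2'>/dev/null
python3 look.py; python3 go.py H 0 -30 108 74.4
```

```text
gold+y 142 x [-39.3  43.4] y [34.8 38.7 42. ] z [100.1 101.2 102.4]
red 177 x [-21.   21.1] y [48.6 57.2 64.5] z [103.3 105.2 107. ]
green n 686 slope deg -4.28 top z at 0 104.2
t 6.7 tcp [ 477.7 -216.3  110.1] holder xy [  1.2 -28.9] yaw 74.37 tilt [0.0022 0.0009] w 39.6 g 39.0 F [-0.1  7.6  8.1] F.ey 7.3 q [-0.64  0.1   1.96  0.    1.08 -0.37]
shares [-0.0074 -0.0078  0.014 ] turn -0.0007
```

```bash
python3 -m pendant '0 0 0.01 0 0.2;0 0 0.02 0 0.2;0 0 0.03 0 0.2;0 0 0.03 0 0.2'>/dev/null
python3 look.py; python3 go.py H 0 -30 105 74.4
```

```text
gold+y 92 x [-39.2  43.6] y [33.8 37.8 40.4] z [91.4 92.4 93.5]
red 179 x [-21.   21.4] y [48.9 57.5 64.9] z [103.3 105.5 107.1]
green n 674 slope deg -8.36 top z at 0 97.9
t 7.15 tcp [ 478.  -215.8  105.7] holder xy [  1.3 -28.2] yaw 74.37 tilt [0.0028 0.002 ] w 39.6 g 39.9 F [ 0.3 10.6 10.7] F.ey 10.3 q [-0.64  0.11  1.97  0.    1.07 -0.37]
shares [-0.0117 -0.0089  0.0049] turn -0.0008
```

```bash
python3 -m pendant '0 -0.007 -0.02 0 0.2;0 -0.013 -0.04 0 0.2;0 -0.013 -0.04 0 0.2;0 -0.013 -0.04 0 0.2' 45 >/dev/null
python3 look.py; python3 go.py H 0 10 108 74.4
```

```text
gold+y 134 x [-42.7  40.2] y [32.2 35.7 38.8] z [95.  96.3 97.5]
red 176 x [-21.1  21.3] y [48.3 57.3 64.8] z [103.1 105.  107. ]
green n 681 slope deg -8.62 top z at 0 101.7
t 7.6 tcp [ 474.4 -216.4  109.5] holder xy [ -2.  -29.9] yaw 74.36 tilt [-0.0004  0.0002] w 39.5 g 45.4 F [-0.8  0.1 -3.2] F.ey -0.2 q [-0.65  0.09  1.97 -0.    1.08 -0.37]
shares [0.2657 0.0131 0.0099] turn -0.0008
```

```bash
python3 -m pendant '0.03 0.007 0 0 0.2;0.06 0.007 0 0 0.2;0.09 0.007 0 0 0.2;0.12 0.007 0 0 0.2;0.14 0.007 0 0 0.2;0.16 0.007 0 0 0.2;0.16 0.007 0 0 0.2'>/dev/null
python3 look.py; python3 go.py H 0 10 108 74.4
```

```text
gold+y 57 x [-42.1  42. ] y [57.1 59.8 62.9] z [95.1 96.2 97.8]
red 178 x [-21.   21.1] y [55.7 65.2 72.8] z [103.1 105.1 107.3]
green n 634 slope deg -8.26 top z at 0 105.4
t 8.35 tcp [ 482.  -193.6  109.8] holder xy [-0.7 -5.8] yaw 74.4 tilt [-0.0002 -0.0004] w 39.0 g 45.5 F [-2.3 -3.6 -1.9] F.ey -4.1 q [-0.6   0.09  1.97 -0.    1.08 -0.33]
shares [0.1055 0.0048 0.0119] turn 0.0001
```

```bash
python3 -m pendant '0.03 0.002 0 0 0.2;0.06 0.002 0 0 0.2;0.09 0.002 0 0 0.2;0.115 0.002 0 0 0.2;0.115 0.002 0 0 0.2;0.115 0.002 0 0 0.2'>/dev/null
python3 look.py; python3 go.py H 0 10 100 74.4
```

```text
gold+y 63 x [-42.7  42. ] y [72.7 76.1 79.3] z [95.7 96.5 97.5]
red 179 x [-21.2  21.5] y [71.7 81.4 89. ] z [102.6 104.8 106.9]
green n 627 slope deg -8.62 top z at 0 108.0
t 9.0 tcp [ 486.6 -178.   109.9] holder xy [-0.6 10.5] yaw 74.42 tilt [-0.0014 -0.002 ] w 39.6 g 45.6 F [-4.5 -7.7 -0.7] F.ey -8.7 q [-0.57  0.09  1.98 -0.    1.08 -0.3 ]
shares [-0.0029  0.0039  0.0663] turn 0.0005
```

```bash
python3 -m pendant '0 0.002 0.012 0 0.2;0 0.002 0.024 0 0.2;-0.004 0.002 0.036 0 0.2;-0.008 0.002 0.048 0 0.2;-0.01 0.002 0.06 0 0.2;-0.01 0.002 0.06 0 0.2'>/dev/null
python3 look.py; python3 go.py H 0 8 100 74.4
```

```text
gold+y 59 x [-42.1  43.4] y [73.2 76.5 79.7] z [94.7 96.3 97.3]
red 174 x [-21.1  21.2] y [72.6 81.6 89.8] z [103.  105.2 107.2]
green n 602 slope deg -3.7 top z at 0 100.2
t 9.65 tcp [ 487.  -179.9  102.5] holder xy [0.4 8.7] yaw 74.41 tilt [-0.0006 -0.0019] w 39.4 g 47.2 F [-7.8 -6.7  7.7] F.ey -8.5 q [-0.57  0.1   1.98 -0.    1.06 -0.3 ]
shares [-0.0045 -0.0025  0.0169] turn 0.0002
```

```bash
python3 -m pendant '0 -0.002 0.01 0 0.2;0 -0.002 0.02 0 0.2;-0.004 -0.002 0.03 0 0.2;-0.006 -0.002 0.034 0 0.2;-0.006 -0.002 0.034 0 0.2'>/dev/null
python3 look.py; python3 go.py H 0 8 100 74.4
```

```text
gold+y 61 x [-41.8  42.7] y [73.6 77.4 80.6] z [94.2 95.2 96.3]
red 181 x [-21.3  21.3] y [72.2 83.  90.6] z [103.1 105.5 107.1]
green n 604 slope deg 0.42 top z at 0 94.9
t 10.2 tcp [ 486.7 -180.8   97.4] holder xy [0.3 7.8] yaw 74.4 tilt [ 0.0001 -0.0022] w 39.7 g 47.3 F [-6.9 -6.3  7.2] F.ey -7.9 q [-0.57  0.11  1.98 -0.    1.05 -0.3 ]
shares [ 0.0014 -0.0019 -0.0172] turn 0.0001
```

```bash
python3 -m pendant '0 -0.002 -0.008 0 0.2;0 -0.002 -0.014 0 0.2;-0.015 -0.002 -0.014 0 0.2;-0.03 -0.002 -0.014 0 0.2;-0.045 -0.002 -0.014 0 0.2;-0.06 -0.002 -0.014 0 0.2;-0.06 -0.002 -0.014 0 0.2'>/dev/null
python3 look.py; python3 go.py H 0 -8 101 74.4
```

```text
gold+y 56 x [-42.4  41.9] y [65.4 68.2 71.4] z [94.7 95.5 96.7]
red 176 x [-20.7  21.1] y [64.  73.9 81.2] z [103.2 105.4 107. ]
green n 609 slope deg -0.17 top z at 0 95.8
t 10.95 tcp [ 484.  -189.2   98.4] holder xy [ 0. -1.] yaw 74.33 tilt [ 0.0012 -0.0021] w 39.2 g 46.1 F [-1.8 -6.5 -1.9] F.ey -6.8 q [-0.59  0.11  1.98 -0.    1.05 -0.32]
shares [-0.0467 -0.     -0.0175] turn -0.0015
```

Run:
```python
from h import *
p,d=arm.snapshot("scene");u,v=project("scene",[484,-200,110]).astype(int);cv2.imwrite("pics/s3.png",cv2.resize(p[v-50:v+50,u-65:u+65],None,fx=6,fy=6,interpolation=cv2.INTER_CUBIC))
```

```text
(no output)
```

View pics/s3.png

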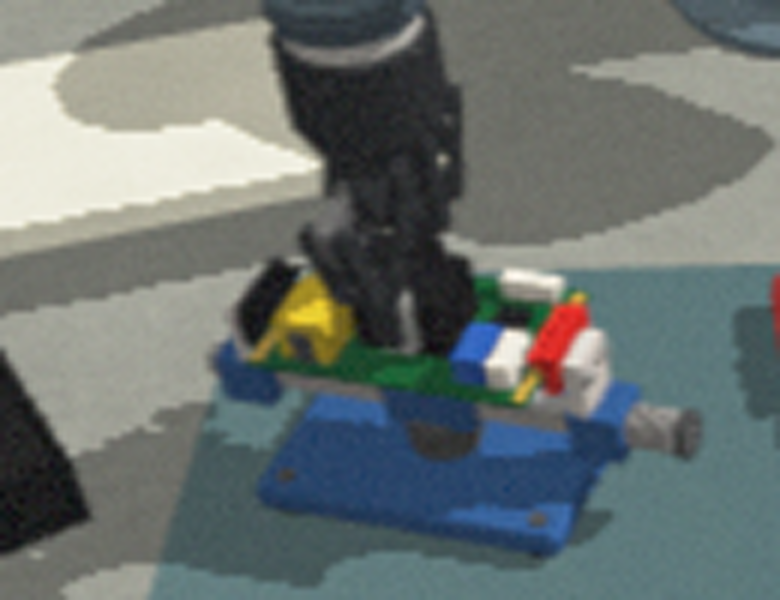

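The board is level between the jaws: its red-side edge is in the groove at (545,350) and its far edge faces the black jaw at (265,345). I'll keep letting the spring close slowly.

```bash
python3 -m pendant '-0.01 0 -0.004 0 0.2;-0.02 0 -0.004 0 0.2;-0.03 0 -0.004 0 0.2;-0.04 0 -0.004 0 0.2;-0.05 0 -0.004 0 0.2;-0.05 0 -0.004 0 0.2'>/dev/null
python3 look.py; python3 go.py H 0 -10 101 74.4
```

```text
gold+y 58 x [-42.5  42.4] y [58.8 62.  65.4] z [94.7 95.8 96.9]
red 183 x [-21.1  21.3] y [56.4 67.4 74.9] z [102.6 105.2 107.1]
green n 608 slope deg 0.48 top z at 0 95.7
t 11.65 tcp [ 482.2 -195.2   98.7] holder xy [-0.2 -7.3] yaw 74.35 tilt [ 0.0014 -0.0002] w 39.6 g 46.1 F [ 1.4 -1.5 -1.9] F.ey -1.0 q [-0.6   0.11  1.98  0.    1.05 -0.33]
shares [-0.0181  0.0012 -0.0153] turn -0.001
```

```bash
python3 -m pendant '-0.006 0 0 0 0.2;-0.012 0 0 0 0.2;-0.018 0 0 0 0.2;-0.018 0 0 0 0.2'>/dev/null
python3 look.py; python3 go.py H 0 -10 101 74.4
```

```text
gold+y 57 x [-42.8  42.8] y [58.1 61.6 64. ] z [95.5 96.5 97.8]
red 179 x [-21.1  21.2] y [55.9 66.2 74.2] z [102.9 105.2 106.9]
green n 612 slope deg 0.33 top z at 0 96.2
t 12.1 tcp [ 481.8 -196.1   99. ] holder xy [-0.3 -8.3] yaw 74.39 tilt [0.0016 0.0031] w 39.8 g 46.9 F [3.5 7.2 3.6] F.ey 7.9 q [-0.61  0.11  1.98  0.    1.06 -0.34]
shares [-0.0114  0.0021 -0.0131] turn -0.0003
```

```bash
python3 -m pendant '0.006 0 0 0 0.2;0.01 0 0 0 0.2;0.01 0 0 0 0.5;0.01 0 0 0 0.6;0.01 0 0 0 0.7;0.01 0 0 0 0.75;0.01 0 0 0 0.75'>/dev/null
python3 go.py; python3 look.py
python3 -m pendant '0 0 -0.1 0 0.75;0 0 -0.3 0 0.75;0 0 -0.6 0 0.75;0 0 -0.9 0 0.75;0 0 -0.9 0 0.75;0 0 -0.9 0 0.75;0 0 -0.9 0 0.75'|head -2
python3 look.py
python3 - <<'E'
from h import *
out=[]
for n in("scene","top"):
    p,d=arm.snapshot(n);u,v=project(n,[484,-190,100]).astype(int);out.append(cv2.resize(p[v-50:v+50,u-65:u+65],None,fx=4,fy=4,interpolation=cv2.INTER_CUBIC)[:, :400])
cv2.imwrite("pics/f.png",np.hstack(out))
E
```

```text
gold+y 63 x [-42.7  41.6] y [57.4 61.  63.9] z [95.5 96.7 97.6]
red 179 x [-21.1  21.2] y [55.6 66.4 73.9] z [102.9 104.9 106.6]
green n 621 slope deg 0.0 top z at 0 96.4
time: 13.55
tcp_pos: [480.6, -195.8, 231.8]
gold+y 61 x [-42.8  41.4] y [57.5 61.  63.9] z [95.7 96.6 98. ]
gold-y 127 x [ 3.8 36.7] y [-65.7 -57.6 -50.6] z [118.3 119.7 120.8]
red 177 x [-21.1  21.3] y [55.4 66.6 73.9] z [103.  105.2 107.4]
green n 1087 slope deg 0.14 top z at 0 96.2Traceback (most recent call last):
  File "go.py", line 4, in <module>
    a=sys.argv[1:];hold=a[0]=="H";a=list(map(float,a[1:] if hold else a))
                        ~^^^
IndexError: list index out of range
```

View pics/f.png

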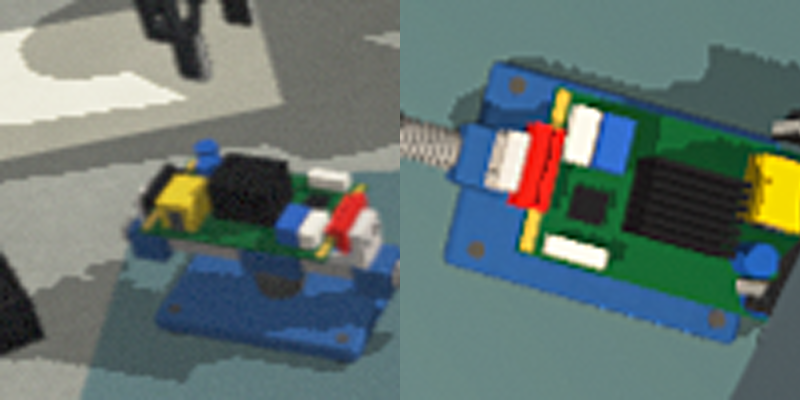

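The final pictures show the board flat and clamped between both jaws, with the gripper clear above it. I'll do one numeric check of its centre before handing in.

Run:
```python
from h import *
th=np.radians(74.4);ey=np.array([np.cos(th),np.sin(th)]);ex=np.array([ey[1],-ey[0]])
for n in("top","scene"):
    p,d=arm.snapshot(n);W=cloud(n,d);L=W[...,:2]-[484.3,-188.2];x=L@ex;y=L@ey;z=W[...,2];g=masks(p)
    k=(z>125)&(z<136)&(abs(x)<40)&(abs(y+9)<45)
    print(n,k.sum(),"sink x",np.percentile(x[k],[2,98]).round(1),"y",np.percentile(y[k],[2,50,98]).round(1),"z",np.median(z[k]).round(1))
    k=g["green"]&(abs(z-96)<6)&(abs(x)<50)&(abs(y)<100);a=np.linalg.lstsq(np.c_[x[k],y[k],np.ones(k.sum())],z[k],rcond=None)[0];print("tilt deg",np.degrees(a[:2]).round(2),"x",np.percentile(x[k],[1,99]).round(1))
    k=g["red"]&(z>95)&(abs(x)<30)&(y>40)&(y<90);print("red y",np.percentile(y[k],[2,50,98]).round(1))
```

```text
top 390 sink x [-19.1  20. ] y [-32.9  -9.3  15.6] z 129.8
tilt deg [0.02 0.45] x [-43.9  44.1]
red y [55.9 66.4 74. ]
scene 160 sink x [-19.8  21.3] y [-33.4  -7.8  15. ] z 128.8
tilt deg [0.45 0.84] x [-38.5  46.2]
red y [58.5 68.4 74.3]
```

```bash
python3 -c "
from workcell import arm
print(arm.job_done())"
```

```text
the job is handed in; nothing more can be done
None
```

I handed the job in with the board clamped level between both jaws, centred on the bar, the red jaw about 9 mm back and the gripper clear; the hand-in returned no verdict.

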